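Seat the heater block and hold the surface probe on its mark

TASK

Fit the loose aluminium block into the bay of the dry-block heater, either way round, and press it down until its top is flush with the heater's rim. Then take the surface temperature probe out of its leaning stand and hold it upright with its sprung tip inside the ring engraved on the block's top, pushing gently so that the tip is about half way in. Finish while still holding it there like that, with nothing else carrying the probe, and leave the tube rack, the bottle and the tip box where they are.

Things in the scene. Friction and masses are not known exactly. Their poses are not given: they have to be found in the camera images.
- heater: White dry-block heater, fixed to the counter, somewhere ahead of the robot. Main part 150 x 180 x 80 mm high (x, y, z); a lower control panel, 50 mm high, with a display, runs along its -x side out to x = -135 mm. Origin: centre of the main part's underside, below the bay's centre. In its top is a rectangular bay, long side along y.
- bay (a point): Centre of the bay's mouth, level with the heater's top rim (80 mm above the counter); axes as the heater's. The bay is 59 mm (x) by 89 mm (y), 36 mm deep when the plate is down, with a 3 mm chamfer round its mouth.
- platen (a joint): Stiff dark heater plate that is the floor of the bay. 0 = up (28 mm below the rim, so a block laid on it stands 8 mm proud), 0.008 m = fully down (block flush). It carries the block's weight (let go from a few mm it may sink 1 or 2 mm); it goes down under a further push of about 3 to 8 N and stays where it is pushed.
- block: Loose aluminium block, 54 (x) x 84 (y) x 36 mm high (z), about 0.36 kg, on the counter to the robot's left or right. Origin: centre of its underside. Six open wells, 11 mm wide, at x = +-15, y = -31, -13 and 5 mm; the +y end is plain but for an engraved ring. Only its top 10 mm can be gripped (across x) while it is lowered onto the plate; then press the middle of its top with shut fingers.
- spot (a point): Centre of the engraved dark ring (24 mm across, 1 mm wide) on the block's top face: at x = 0, y = 28, z = 36 mm in the block's frame. Axes as the block's.
- stand: Black probe stand, fixed to the counter on the other side from the block: base 100 x 80 x 10 mm, two cheeks, and a 46 mm square, 24 mm thick socket with a 14 mm through hole that leans 0.30 rad from vertical, upper end towards the stand's -x. Middle of the socket's top: about 69 mm above the counter. Origin: centre of the base's underside.
- probe: Surface probe, 134 mm long, 0.1 kg, leaning in the stand's hole. Origin: end face of the sprung tip when fully out; z runs up its axis. Plunger 8 mm across to z = 14, steel nose 12 mm across from 14 to 54, square grey handle 24 x 24 mm from z = 54 (resting on the socket) to 134 mm. Handle faces look along x and y; its y is level, along the stand's y. Drawn out 60 mm along its axis it is clear.
- tip (a point): Middle of the end face of the probe's sprung tip; it moves with the tip. Axes as the probe's.
- plunger (a joint): Travel of the sprung tip into the nose: 0 = fully out, 0.012 m = fully in. Spring 400 N/m with 0.4 N preload: 2.8 N half way in.
- tube_rack: Bystander: white rack of capped tubes, 60 x 160 x 92 mm, beyond and to the left. Origin: centre of its underside.
- reagent: Bystander: brown capped bottle, 60 mm across, 130 mm high, beyond and to the right. Origin: centre of its underside.
- tip_box: Bystander: grey box, 80 x 120 x 55 mm, beyond the heater. Origin: centre of its underside.
Not all that is in view belongs to the job. Of the things shaped like the probe, the grey one is meant.

How it is judged:
By the outcome, as a careful person would: the job done as asked, in the order asked, and still so for the second after the job is handed in, while the arm keeps its last pose, push and grip.
It also fails if it takes over 64 s, if anything falls off the work surface, if the arm or the gripper's body presses on something with over 40 N, if the wrist force passes 120 N, or if a joint passes its speed limit or range.

ROBOT

A 6-joint arm with a two-finger parallel gripper is mounted at the origin on the work surface. World frame = base frame: x ahead of the robot, y to its left, z up, the work surface at z = 0. Lengths are in m, angles in rad, forces in N, time in s.
With the tool pointing down it reaches from about 0.4 to 0.825 m from the base axis. Payload 7 kg.
Tool frame: the origin (TCP) lies midway between the tips of the shut fingers; the grasp point (between the pads) lies behind it (r.grip_depth is the z of the grasp point in the tool frame, in m); z points along the fingers, y is the line along which they close (so a half turn about z gives the same grasp; the last joint's range is limited). The gripper opens to 85 mm and grips with 20 to 120 N. Pads are 22 mm wide; open, the fingers measure 114 mm over their backs; the gripper's body (76 mm by 85 mm) begins 54 mm behind the grasp point. The pads swing forward as they close: fully open they stand 13 mm farther back than shut.
Start: joints at [-1.023, 0.359, 0.012, 0, -1.224, -0.288], TCP at [0.173, -0.652, 0.231] pointing down, gripper open.
Joint ranges: [-3.07, 3.07], [-1.43, 2.12], [-1.02, 1.25], [-3.03, 1.67], [-3.05, -0], [-3.03, 3.03]. Speed limits (rad/s): [2.39, 2.39, 3.01, 3.14, 3.14, 3.14].

INTERFACE

Orientations are given as a 3x3 rotation matrix whose columns are the frame's x, y, z axes.
In Python, from cell import r gives the robot as it stands.
- The arm moves only by the tool step_arm, never from a script. Its argument "increments" is a list of rows, each a list of 5 numbers: the opening, from 0 (shut) to 1 (fully open), then the shift along the world's x, y, z in m, then the turn about the world's z in rad. A call has 1 to 10 rows; each row shifts and turns the commanded pose from where the row before left it; what a row does not reach is not made up. A row lasts 1/10 s, in which the tool goes at most 50 mm and 8.59 degrees, less where a joint would pass 70% of its speed; a pose out of reach is approached as far as the arm can. A call is refused whole if a number of a shift passes 0.05 or a number of a turn 0.15, either way. A call with a gripper value outside its range is refused whole. The fingers move at their own pace and stop on an object; "force" is the grip in N (left out, the last holds). Time passes only in rows, so rows that do not move let the fingers close. It gives the time, the measured TCP pose, the force, the opening and the grip force at its end, in the units of the state.
- r.get_obs(): the state, without advancing time (a new reading comes with each control period).
- r.camera(name): name is "side" or "top"; returns a dict with "color" (420x560x3 uint8, red, green, blue), "depth" (420x560 float32, m along the optical axis (not along the pixel's ray), 0 where there is no reading), "fx", "fy", "cx", "cy" (pixels), "D" ([k1, k2, p1, p2, k3] as OpenCV has them; the pictures are not rectified), "rvec" (rotation vector, rad) and "tvec" (3), from world to camera coordinates, as OpenCV has them. Camera axes: x right, y down, z forward; pixel columns grow to the right and rows downward; lengths in m; the calibration is good to about 2 mm. A picture is of the moment at which its call begins.
- r.job_done(): hands the job in; it is judged then, once.
Trained networks look in a picture, given as the dict that the camera call returned (one of the last four; its "shot" number tells which), for a name from the list of things; names that differ only in an ending like _2 or _b are one class to them, and where a whole thing is asked for, a point or a joint stands for the part that bears it (a point fixed in the world has none). Each returns a list of dicts, best first, with "conf" (0 to 1); they miss things now and then, are a little off and sometimes report something else, mostly with a low value. They report only what shows in the picture. A call takes as long as a camera call. They do not tell look-alikes from the thing itself.
- r.boxes_of(picture, thing): "centre" ([column, row] as shares, 0 to 1, of the picture: columns of its width, rows of its height, amid what is visible of it).
- r.landmark_of(picture, thing): "centre" ([column, row] as shares, 0 to 1, of the picture: columns of its width, rows of its height: a listed point, or the origin of a listed thing).
The state is a dict: "time": time; "qpos": joint angles; "qd": joint speeds; "effort": joint torques, N m; "eef_pos": TCP position; "orientation": TCP orientation; "force": force on the tool from outside, world axes, zero at the start; "moment": the same for the moment, N m; "grip_width": finger opening in m; "grip_force": force on a finger pad.
Only numpy, scipy, OpenCV 4.12 (cv2) and the standard library are available. Lean on these libraries where they do the work, as an engineer would, in place of code of your own. Each camera call takes 0.05 s, during which the arm holds its last target. There are 200 camera calls.

## Working session

There is one attempt and no reset: what is moved stays moved. The work goes in short steps, Python scripts to look and compute and a tool call to move; the robot and the scene stay as the last step left them, time stands still between calls to the robot, and variables do not carry over. Pictures are saved under pics/ and viewed, at most 10 in all, crops included, and the job is handed in when it is done.

Besides the shell and the picture viewer there is one more tool, called after "Emit:" as a command line: name --pt "numbers of a row" for each row, then --argument value for the rest. step_arm: Moves the arm, as the interface text tells. Its arguments: {"type":"object","properties":{"increments":{"type":"array"},"force":{"type":"number"}},"required":["increments"]}

```bash
ls; mkdir -p pics
cat > h.py <<'E'
import numpy as np, cv2
from cell import r
def cam(n): return r.camera(n)
def save(p,f,crop=None):
    im=cv2.cvtColor(p["color"],cv2.COLOR_RGB2BGR)
    if crop: c0,c1,r0,r1,s=crop; im=cv2.resize(im[r0:r1,c0:c1],None,fx=s,fy=s,interpolation=cv2.INTER_CUBIC)
    cv2.imwrite("pics/"+f,im)
def K(p): return np.array([[p["fx"],0,p["cx"]],[0,p["fy"],p["cy"]],[0,0,1.]])
def ray(p,uv):
    n=cv2.undistortPoints(np.array(uv,float).reshape(-1,1,2),K(p),np.array(p["D"],float)).reshape(-1,2)
    R=cv2.Rodrigues(np.array(p["rvec"],float))[0]; t=np.array(p["tvec"],float).ravel()
    return -R.T@t, np.c_[n,np.ones(len(n))]@R   # origin, dirs (unit depth)
def atz(p,uv,z):
    o,d=ray(p,uv); return o+d*((z-o[2])/d[:,2])[:,None]
def proj(p,X):
    return cv2.projectPoints(np.array(X,float).reshape(-1,3),np.array(p["rvec"],float),np.array(p["tvec"],float),K(p),np.array(p["D"],float))[0].reshape(-1,2)
def cloud(p):
    v,u=np.mgrid[:420,:560]; o,d=ray(p,np.stack([u,v],-1).reshape(-1,2))
    return (o+d*p["depth"].reshape(-1,1)).reshape(420,560,3)
E
python3 - <<'E'
from h import *
print(r.grip_depth)
for n in("top","side"):
    p=cam(n); save(p,n+"0.png"); C=cloud(p)
    for t in["heater","bay","block","spot","stand","probe","tip","platen","tube_rack","reagent","tip_box"]:
        for f in(r.landmark_of,r.boxes_of):
            for q in f(p,t)[:3]:
                if q["conf"]<.2: continue
                uv=np.array(q["centre"])*[560,420]; u,v=uv.astype(int)
                print(n,t,f.__name__[:3],round(q["conf"],2),uv.round(),C[v,u].round(3))
    print(ray(p,[[280,210]]))
E
```

```text
pics
-0.0187
top heater cal 0.79 [244. 203.] [ 0.529 -0.008  0.048]
top heater cal 0.31 [243. 201.] [ 0.532 -0.002  0.048]
top heater cal 0.93 [248. 212.] [ 0.503 -0.021  0.079]
top heater cal 0.6 [139. 151.] [0.667 0.29  0.091]
top bay cal 0.87 [244. 200.] [ 0.535 -0.008  0.05 ]
top bay cal 0.59 [241. 211.] [ 0.505 -0.001  0.076]
top block cal 0.98 [148. 206.] [0.516 0.271 0.035]
top block cal 0.84 [144. 204.] [0.519 0.287 0.032]
top block cal 0.29 [344. 144.] [ 0.694 -0.281  0.096]
top spot cal 0.71 [134. 211.] [0.501 0.315 0.036]
top spot cal 0.7 [144. 206.] [0.516 0.284 0.032]
top spot cal 0.22 [246. 198.] [ 0.541 -0.011  0.051]
top stand cal 0.85 [343. 220.] [ 0.486 -0.285  0.07 ]
top stand cal 0.69 [341. 222.] [ 0.48  -0.28   0.069]
top probe cal 0.86 [371. 287.] [ 0.285 -0.39  -0.004]
top probe cal 0.73 [408. 179.] [ 0.611 -0.497 -0.002]
top probe cal 0.56 [343. 218.] [ 0.488 -0.287  0.076]
top probe cal 0.83 [396. 203.] [ 0.536 -0.452  0.024]
top probe cal 0.81 [348. 273.] [ 0.332 -0.313  0.024]
top probe cal 0.62 [352. 227.] [ 0.464 -0.298  0.143]Traceback (most recent call last):
  File "<stdin>", line 7, in <module>
ValueError: it knows: bay, block, heater, probe, reagent, spot, stand, tip, tip_box, tube_rack
```

Run:
```python
from h import *
ps=[]
for n in("top","side"):
    p=cam(n); save(p,n+"1.png"); C=cloud(p); np.savez(n+"1.npz",**p)
    if n=="side":
      for t in["heater","bay","block","spot","stand","probe","tip"]:
        for f in(r.landmark_of,r.boxes_of):
            for q in f(p,t)[:3]:
                if q["conf"]<.2: continue
                uv=np.array(q["centre"])*[560,420]; u,v=uv.astype(int)
                print(n,t,f.__name__[:3],round(q["conf"],2),uv.round(),C[v,u].round(3))
    print(ray(p,[[280,210]]))
    ps.append(cv2.resize(cv2.imread("pics/"+n+"1.png"),(784,588)))
    cv2.imwrite("pics/b"+n+".png",ps[-1])
```

```text
(array([ 0.46539662, -0.06155593,  1.27296127]), array([[ 0.03514838, -0.04038827, -0.99910561]]))
side heater cal 0.83 [271. 247.] [0.493 0.023 0.08 ]
side heater cal 0.66 [307. 157.] [ 0.674 -0.284  0.021]
side heater cal 0.77 [279. 248.] [0.478 0.009 0.078]
side bay cal 0.9 [270. 227.] [ 0.549 -0.029  0.051]
side bay cal 0.64 [276. 244.] [0.491 0.01  0.081]
side block cal 0.89 [175. 332.] [0.503 0.289 0.018]
side block cal 0.91 [173. 327.] [0.508 0.287 0.032]
side spot cal 0.61 [165. 334.] [0.505 0.308 0.036]
side spot cal 0.82 [169. 326.] [0.514 0.291 0.033]
side spot cal 0.72 [279. 249.] [0.475 0.015 0.079]
side stand cal 0.58 [361. 199.] [ 0.464 -0.267  0.036]
side stand cal 0.67 [361. 197.] [ 0.464 -0.265  0.046]
side probe cal 0.88 [360. 196.] [ 0.469 -0.268  0.039]
side probe cal 0.64 [373. 139.] [ 0.599 -0.493  0.011]
side probe cal 0.67 [407. 229.] [ 0.325 -0.282  0.025]
side probe cal 0.62 [385. 158.] [ 0.52  -0.445  0.024]
side probe cal 0.59 [377. 173.] [ 0.45  -0.293  0.126]
(array([0.10153305, 0.37673751, 0.87565526]), array([[ 0.44364426, -0.43437332, -0.78390975]]))
```

View pics/btop.png

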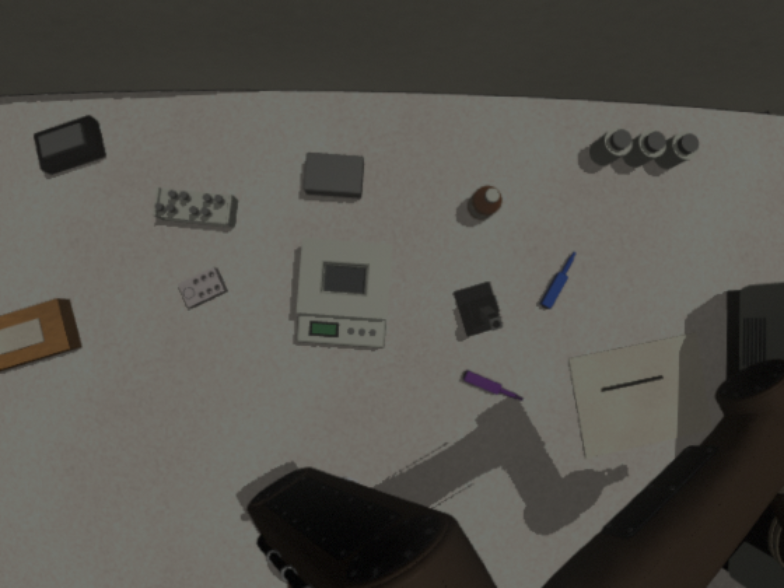

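View pics/bside.png

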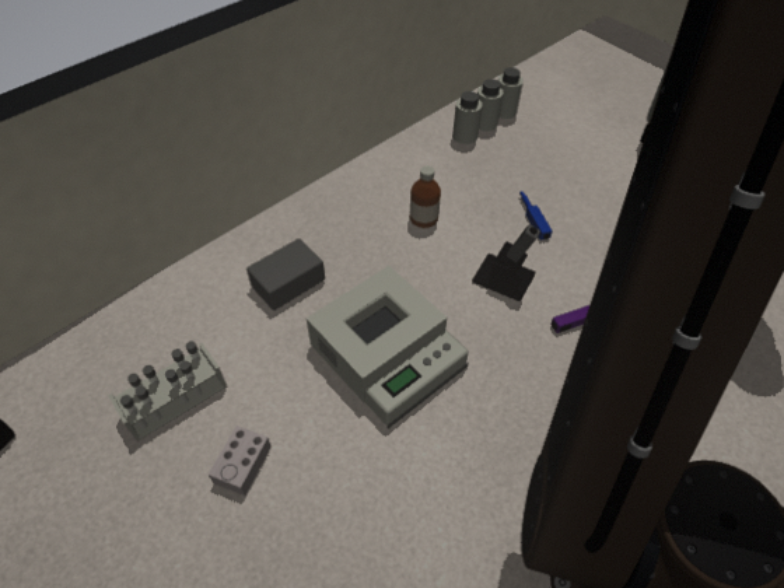

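Top view (784 px wide): heater at (345,290), block (203,288) with its ring end at left (187,293), and the grey probe in the stand at (490,318). The blue (558,280) and purple (490,385) probes are look-alikes. The side view agrees. Next I'll take precise poses from the depth and colour data.

Run:
```python
from h import *
from scipy import ndimage as nd
P={n:dict(np.load(n+"1.npz")) for n in("top","side")}
def rect(p,m,z,name):
    lab,k=nd.label(m); 
    if k==0: print(name,"none");return
    s=nd.sum(m,lab,range(1,k+1)); m=nd.binary_fill_holes(lab==1+np.argmax(s))
    v,u=np.nonzero(m); X=atz(p,np.c_[u,v],z)[:,:2]
    C=np.cov(X.T); w,V=np.linalg.eigh(C); a=V[:,1]; 
    b=cv2.minAreaRect((X*1000).astype(np.float32))
    print(name,len(X),"cent",X.mean(0).round(4),"pca yaw of long",np.arctan2(a[1],a[0]).round(3),"size~",np.sqrt(12*w).round(4),"MAR",np.round(b[0],1),np.round(b[1],1),round(b[2],1))
for n,p in P.items():
    C=cloud(p); g=p["color"].mean(2); x,y,z=np.moveaxis(C,-1,0); ok=p["depth"]>0
    f=ok&(abs(z)<.02)&(x>.3)&(x<.8)&(abs(y)<.6); print(n,p["fx"],"table z",np.median(z[f]))
    nh=ok&(abs(x-.53)<.13)&(abs(y)<.13)
    h=nh&(z>.07)&(z<.09); print(np.median(z[h])); rect(p,h,.08,"heater top")
    rect(p,nh&(z<.07)&(z>.03)&(abs(x-.535)<.05)&(abs(y+.008)<.06),.05,"bay floor")
    nb=ok&(abs(x-.515)<.08)&(abs(y-.285)<.08)
    rect(p,nb&(z>.026)&(z<.05),.036,"block top")
    ns=ok&(abs(x-.48)<.15)&(abs(y+.28)<.08)
    rect(p,ns&(z>.085)&(z<.16),.12,"probe handle")
    for a,b in((.09,.105),(.105,.12),(.12,.135),(.135,.16)):
        q=ns&(z>a)&(z<b); print(a,q.sum(),C[q].mean(0).round(4) if q.any() else '')
    save(p,n+"stand.png",(300,400,170,250,7) if n=="top" else (320,420,130,220,6))
o=r.get_obs(); print(o["orientation"].round(3), o["eef_pos"],o["grip_width"])
a=cv2.imread("pics/topstand.png");b=cv2.imread("pics/sidestand.png")
```

```text
top 430.5823759899468 table z -0.0011128587514261934
0.07860985768248929
heater top 3496 cent [ 0.5378 -0.0135] pca yaw of long 1.514 size~ [0.15   0.1801] MAR [538.1 -13.5] [180.2 150. ] 86.9
bay floor 666 cent [ 0.5394 -0.0129] pca yaw of long 1.52 size~ [0.0598 0.0904] MAR [539.4 -12.9] [91.4 59.7] 87.0
block top 554 cent [0.517  0.2847] pca yaw of long 2.031 size~ [0.0556 0.0862] MAR [516.7 284.4] [56.3 86.2] 26.3
probe handle 162 cent [ 0.4628 -0.3002] pca yaw of long -2.48 size~ [0.0266 0.0432] MAR [ 462.9 -300.1] [47.3 28.7] 34.8
0.09 27 [ 0.4757 -0.2943  0.0977]
0.105 24 [ 0.4684 -0.2945  0.1123]
0.12 25 [ 0.465  -0.2962  0.128 ]
0.135 83 [ 0.4561 -0.3019  0.1435]
side 425.0966742723918 table z -0.0009455335459179759
0.07889679550407547
heater top 4288 cent [ 0.5305 -0.0063] pca yaw of long 1.525 size~ [0.1539 0.1827] MAR [532.2  -9.6] [183.6 156.2] 86.9
bay floor 712 cent [ 0.5477 -0.0224] pca yaw of long 1.514 size~ [0.0571 0.0886] MAR [548.4 -24.1] [88.5 57.7] 87.1
block top 1068 cent [0.5102 0.2892] pca yaw of long 2.047 size~ [0.0569 0.0847] MAR [510.4 287.7] [58.1 85.6] 25.3
probe handle 256 cent [ 0.458  -0.2957] pca yaw of long 1.783 size~ [0.0266 0.0798] MAR [ 457.8 -296.5] [27.3 81.5] 11.6
0.09 44 [ 0.4631 -0.2877  0.0979]
0.105 49 [ 0.4586 -0.2888  0.1123]
0.12 48 [ 0.4542 -0.2901  0.1278]
0.135 98 [ 0.452  -0.2984  0.1429]
[[-0.966 -0.257 -0.   ]
 [-0.257  0.966 -0.   ]
 [ 0.    -0.    -1.   ]] [ 0.17336016 -0.65234945  0.23129366] 0.0854655659147752
```

View pics/topstand.png

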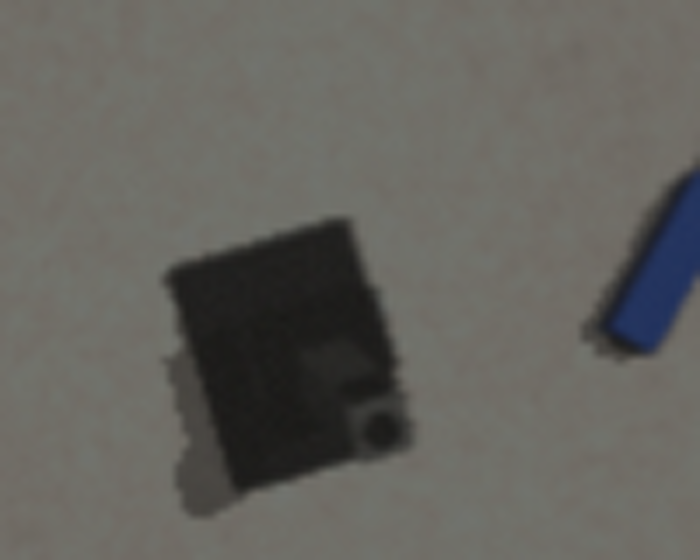

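Top crop: grey handle's top at crop (382,430), leaning towards the stand's -x. The base's long edges give a stand yaw of about +0.31. I'll refine all the poses with box-surface fits on both clouds.

```bash
cat >> h.py <<'E'
from scipy.optimize import least_squares
from scipy.spatial.transform import Rotation as Ro
def sdf(Q,lo,hi):
    c=(np.array(lo)+hi)/2; h=(np.array(hi)-lo)/2; d=abs(Q-c)-h
    return np.linalg.norm(np.maximum(d,0),axis=1)+np.minimum(d.max(1),0)
def fitbox(X,lo,hi,x0,tilt=0.,z0=0.):
    # box lo..hi in frame at (px,py,z0) yaw psi then tilt about its y (top towards -x)
    def f(q):
        R=(Ro.from_euler('z',q[2])*Ro.from_euler('y',-tilt)).as_matrix()
        return sdf((X-[q[0],q[1],z0+q[3]])@R,lo,hi)
    s=least_squares(f,list(x0)+[0],loss='soft_l1',f_scale=.002); return s.x,np.sqrt(np.median(s.fun**2))
E
python3 - <<'E'
from h import *
for n in("top","side"):
    p=dict(np.load(n+"1.npz")); C=cloud(p).reshape(-1,3)[p["depth"].ravel()>0]; x,y,z=C.T
    # heater: main body top & sides, excluding bay interior
    X=C[(abs(x-.535)<.12)&(abs(y+.012)<.12)&(z>.058)&~((abs(x-.54)<.042)&(abs(y+.013)<.055))]
    print(n,"heater",*fitbox(X,[-.075,-.09,0],[.075,.09,.08],[.535,-.012,-.05]))
    X=C[(abs(x-.515)<.08)&(abs(y-.285)<.08)&(z>.008)]; X=X[(X[:,2]>.031)|(X[:,2]<.03)]
    print(n,"block",*fitbox(X,[-.027,-.042,0],[.027,.042,.036],[.515,.285,.46]))
    X=C[(abs(x-.47)<.06)&(abs(y+.29)<.06)&(z>.085)]
    print(n,"handle",*fitbox(X,[-.012,-.012,0],[.012,.012,.08],[.475,-.29,.31],.3,.069))
E
```

```text
top heater [ 0.53774153 -0.01440629 -0.05059957 -0.00119941] 0.001494032915902957
top block [ 0.51546265  0.28610983  0.44680146 -0.00107051] 0.0016630997648147822
top handle [ 0.47608552 -0.29786455  0.31458981 -0.00078706] 0.0005853132163365538
side heater [ 0.53555901 -0.01196575 -0.0544916  -0.00087194] 0.0008310542135180323
side block [ 0.51276684  0.28703018  0.44661139 -0.00146738] 0.0010216805075954718
side handle [ 0.47406946 -0.29613836  0.27751924 -0.00073908] 0.0008363824945565451
```

Emit:
step_arm --pt "1 0.03 0.05 0.01 0.14" --pt "1 0.04 0.05 0.01 0.14" --pt "1 0.03 0.05 0 0.14" --pt "1 0.03 0.05 0 0.14" --pt "1 0.03 0.05 0 0.14" --pt "1 0.03 0.05 0 0.14" --pt "1 0.03 0.05 0 0.14" --pt "1 0.02 0.05 0 0.14" --pt "1 0.02 0.05 0 0.14" --pt "1 0.02 0.05 0 0.14"

```text
time: 2.55
eef_pos: [0.4143, -0.2159, 0.2479]
orientation: [[0.095, -0.996, 0.001], [-0.996, -0.095, -0.0], [0.0, -0.001, -1.0]]
force: [1.0, -0.7, -0.4]
grip_width: 0.0853
grip_force: 0.0
```

Emit:
step_arm --pt "1 0.01 0.05 0 0.06" --pt "1 0.01 0.05 0 0.06" --pt "1 0.01 0.05 0 0.06" --pt "1 0.01 0.05 0 0.06" --pt "1 0.01 0.05 0 0.06" --pt "1 0.01 0.05 0 0.06" --pt "1 0.01 0.05 0 0" --pt "1 0.01 0.05 0 0" --pt "1 0.01 0.04 0 0" --pt "1 0 0 0 0"

```text
time: 3.55
eef_pos: [0.5032, 0.2186, 0.2468]
orientation: [[0.437, -0.899, -0.0], [-0.899, -0.437, -0.0], [0.0, 0.0, -1.0]]
force: [-0.1, -0.6, -0.4]
grip_width: 0.0853
grip_force: 0.0
```

Emit:
step_arm --pt "1 0 0 0 0" --pt "1 0 0 0 0"

```text
time: 3.75
eef_pos: [0.5021, 0.2138, 0.2474]
orientation: [[0.434, -0.901, -0.0], [-0.901, -0.434, -0.0], [0.0, 0.0, -1.0]]
force: [0.0, 0.5, 0.6]
grip_width: 0.0851
grip_force: 0.0
```

Emit:
step_arm --pt "1 0.0115 0.05 0 0.006" --pt "1 0 0.024 -0.04 0" --pt "1 0 0 -0.05 0" --pt "1 0 0 -0.05 0" --pt "1 0 0 -0.03 0" --pt "1 0 0 -0.03 0" --pt "1 0 0 -0.014 0" --pt "1 0 0 0 0" --pt "1 0 0 0 0"

```text
time: 4.65
eef_pos: [0.5141, 0.2865, 0.0343]
orientation: [[0.439, -0.899, 0.001], [-0.899, -0.439, 0.0], [0.0, -0.001, -1.0]]
force: [-0.4, -0.1, 0.2]
grip_width: 0.0854
grip_force: 0.0
```

Emit:
step_arm --pt "1 0 0 -0.0105 0" --pt "0.3 0 0 0 0" --pt "0 0 0 0 0" --pt "0 0 0 0 0" --pt "0 0 0 0 0" --pt "0 0 0 0 0" --pt "0 0 0 0 0" --pt "0 0 0 0 0" --force 60

```text
time: 5.45
eef_pos: [0.514, 0.2874, 0.024]
orientation: [[0.44, -0.898, 0.001], [-0.898, -0.44, 0.001], [-0.0, -0.001, -1.0]]
force: [-0.0, -0.6, 5.4]
grip_width: 0.0521
grip_force: 63.5
```

Emit:
step_arm --pt "0 0 0 0.02 0" --pt "0 0 0 0.04 0" --pt "0 0 0 0.04 0" --pt "0 0 0 0.04 0" --pt "0 0 0 0 0" --pt "0 0 0 0 0"

```text
time: 6.05
eef_pos: [0.5133, 0.2873, 0.1635]
orientation: [[0.439, -0.898, 0.0], [-0.898, -0.439, 0.002], [-0.001, -0.001, -1.0]]
force: [-0.5, 0.5, -5.7]
grip_width: 0.0522
grip_force: 65.1
```

Run:
```python
from h import *
o=r.get_obs(); print(o["eef_pos"],o["force"],o["grip_width"],o["moment"])
p=cam("side"); save(p,"lift.png",(90,290,180,330,4)); np.savez("lift.npz",**p)
```

```text
[0.51325357 0.28728024 0.16351231] [-0.54989982  0.49035552 -5.71212873] 0.05219592552851811 [-0.10819426  0.11171711  0.04038983]
```

View pics/lift.png

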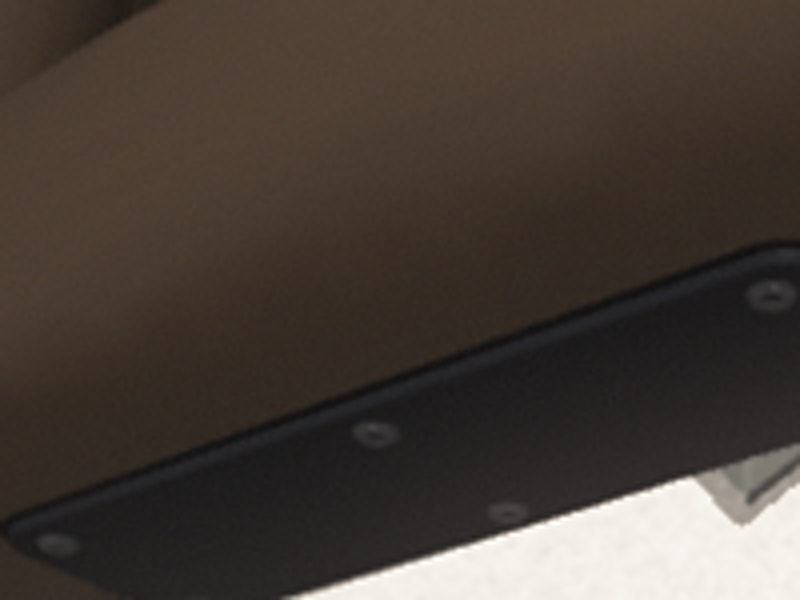

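Emit:
step_arm --pt "0 0.003 -0.04 0 -0.07" --pt "0 0.003 -0.04 0 -0.07" --pt "0 0.003 -0.04 0 -0.07" --pt "0 0.003 -0.04 0 -0.07" --pt "0 0.003 -0.04 0 -0.07" --pt "0 0.003 -0.04 0 -0.07" --pt "0 0.003 -0.03 0 -0.07" --pt "0 0.003 -0.029 0 -0.018" --pt "0 0 0 0 0" --pt "0 0 0 0 0"

```text
time: 7.1
eef_pos: [0.5364, -0.0128, 0.1611]
orientation: [[-0.055, -0.998, -0.003], [-0.998, 0.055, -0.001], [0.001, 0.003, -1.0]]
force: [0.0, 0.2, -4.5]
grip_width: 0.0523
grip_force: 65.1
```

Run:
```python
from h import *
o=r.get_obs(); R=o["orientation"]; print(o["eef_pos"],o["force"],o["grip_width"],o["moment"],np.arctan2(-R[1][1],-R[0][1]))
for n in("side","top"):
    p=cam(n); np.savez("bay_"+n+".npz",**p); 
    save(p,n+"bay.png",(190,340,150,290,3.9))
a=cv2.imread("pics/sidebay.png");b=cv2.imread("pics/topbay.png"); cv2.imwrite("pics/bay.png",cv2.resize(np.hstack([a,b]),(800,373)))
```

```text
[ 0.53639359 -0.01279179  0.16109843] [ 0.01383062  0.2465587  -4.45862883] 0.05234938573982768 [ 0.04458967 -0.0071949   0.03497878] -0.054853473715795555
```

View pics/bay.png

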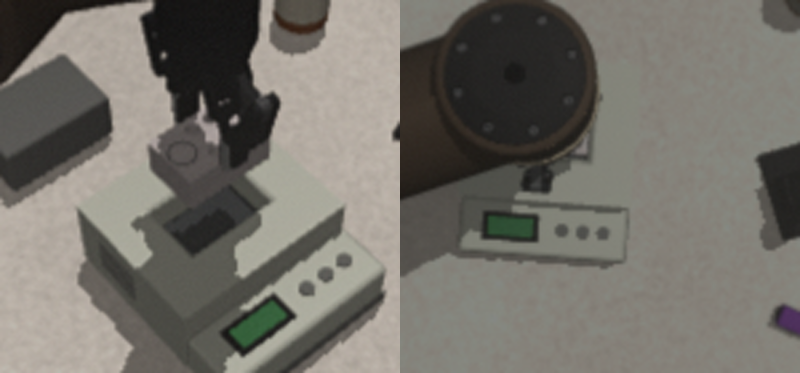

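Side view: the block hangs level above the bay with the ring end at crop (182,152). The top view is hidden by the wrist. I'll fit the held block in the same camera to get its offset from the bay.

Run:
```python
from h import *
p=dict(np.load("bay_side.npz")); C=cloud(p).reshape(-1,3)[p["depth"].ravel()>0]; col=p["color"].reshape(-1,3)[p["depth"].ravel()>0].mean(1); x,y,z=C.T
m=(abs(x-.535)<.06)&(abs(y+.013)<.07)&(z>.12)&(z<.178)&(col>75)
X=C[m]; print(m.sum(), X.min(0),X.max(0))
print(fitbox(X,[-.027,-.042,0],[.027,.042,.036],[.5355,-.013,-.053],0,.137))
# held subset: with yaw fixed
X2=C[(abs(x-.535)<.12)&(abs(y+.012)<.12)&(z>.058)&(z<.09)&~((abs(x-.54)<.042)&(abs(y+.013)<.055))]
print(fitbox(X2,[-.075,-.09,0],[.075,.09,.08],[.535,-.012,-.05]))
```

```text
444 [ 0.5063434  -0.05121719  0.13495737] [0.57735157 0.03038503 0.17791476]
(array([ 0.53640671, -0.01256279, -0.06284901, -0.00111056]), np.float64(0.0008165354023912192))
(array([ 0.53560248, -0.01203225, -0.05488237, -0.00083813]), np.float64(0.0007747614364357058))
```

Emit:
step_arm --pt "0 0 0 -0.03 0" --pt "0 0 0 -0.02 0" --pt "0 0 0 -0.01 0" --pt "0 0 0 -0.005 0" --pt "0 0 0 -0.005 0" --pt "0 0 0 -0.005 0" --pt "0 0 0 0 0"

```text
time: 7.9
eef_pos: [0.5376, -0.0118, 0.0879]
orientation: [[-0.053, -0.999, -0.0], [-0.999, 0.053, 0.0], [-0.0, 0.0, -1.0]]
force: [-1.1, 1.1, -3.8]
grip_width: 0.0524
grip_force: 65.0
```

Emit:
step_arm --pt "0 0 0 -0.004 0" --pt "0 0 0 -0.003 0" --pt "0 0 0 0 0" --pt "0 0 0 0 0"

```text
time: 8.3
eef_pos: [0.5377, -0.0119, 0.081]
orientation: [[-0.053, -0.999, 0.0], [-0.999, 0.053, -0.0], [0.0, -0.0, -1.0]]
force: [0.2, -0.1, -3.3]
grip_width: 0.0519
grip_force: 65.1
```

Emit:
step_arm --pt "0 0 0 -0.0015 0" --pt "0 0 0 0 0" --pt "1 0 0 0 0" --pt "1 0 0 0 0" --pt "1 0 0 0 0" --pt "1 0 0 0.02 0" --pt "1 0 0 0.04 0" --pt "0 0 0 0 0" --pt "0 0 0 0 0" --pt "0 0 0 0 0"

```text
time: 9.3
eef_pos: [0.5372, -0.0119, 0.1391]
orientation: [[-0.053, -0.999, -0.0], [-0.999, 0.053, 0.0], [-0.0, 0.0, -1.0]]
force: [-0.0, -1.1, -0.8]
grip_width: 0.0437
grip_force: 0.0
```

Run:
```python
from h import *
o=r.get_obs(); print(o["eef_pos"],o["force"],o["grip_width"])
p=cam("side"); np.savez("rel.npz",**p); C=cloud(p)
for q in r.landmark_of(p,"spot")[:2]+r.landmark_of(p,"bay")[:1]:
    uv=np.array(q["centre"])*[560,420]; u,v=uv.astype(int); print(q["conf"],uv,C[v-1:v+2,u-1:u+2].reshape(-1,3).mean(0))
c=C.reshape(-1,3); x,y,z=c.T; m=(abs(x-.537)<.05)&(abs(y+.013)<.06)&(p["depth"].ravel()>0)
print(np.histogram(z[m],np.arange(.05,.125,.004)))
save(p,"rel.png",(200,350,170,290,5))
```

```text
[ 0.53721291 -0.0119161   0.13914717] [-0.00707808 -1.09199405 -0.80187567] 0.043671132582862204
0.81 [260.68  229.782] [0.53940414 0.0109791  0.08638855]
0.45 [270.872 250.908] [0.48535996 0.02997095 0.07924398]
0.68 [269.192 226.212] [ 0.53212567 -0.0102834   0.0853545 ]
(array([  0,   0,   0,   0,  15,  54, 274, 683, 313, 289,   2,   0,   0,
         0,   0,   0,   0,   0]), array([0.05 , 0.054, 0.058, 0.062, 0.066, 0.07 , 0.074, 0.078, 0.082,
       0.086, 0.09 , 0.094, 0.098, 0.102, 0.106, 0.11 , 0.114, 0.118,
       0.122]))
```

View pics/rel.png

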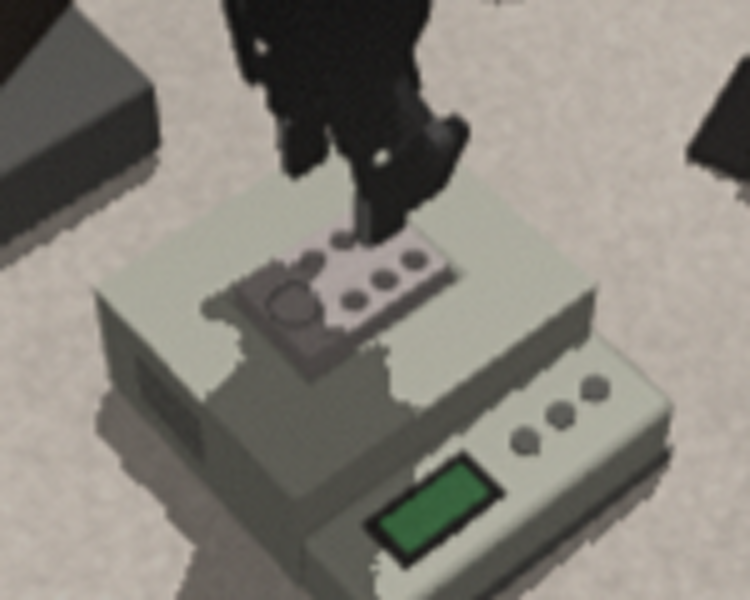

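Block seated square in the bay, ring at crop (293,303), about 6–7 mm proud. Next I press it down with the fingers shut.

Emit:
step_arm --pt "0 0 -0.001 -0.02 0" --pt "0 0 0 -0.015 0" --pt "0 0 0 -0.01 0" --pt "0 0 0 -0.003 0" --pt "0 0 0 -0.002 0" --pt "0 0 0 -0.002 0" --pt "0 0 0 -0.002 0" --pt "0 0 0 0 0"

```text
time: 10.25
eef_pos: [0.538, -0.0128, 0.086]
orientation: [[-0.053, -0.999, 0.001], [-0.999, 0.053, 0.0], [-0.0, -0.001, -1.0]]
force: [1.3, -0.6, 1.3]
grip_width: 0.0001
grip_force: 0.7
```

Emit:
step_arm --pt "0 0 0 -0.001 0" --pt "0 0 0 -0.001 0" --pt "0 0 0 -0.001 0" --pt "0 0 0 0 0"

```text
time: 10.65
eef_pos: [0.5381, -0.0128, 0.0832]
orientation: [[-0.053, -0.999, 0.001], [-0.999, 0.053, 0.0], [-0.0, -0.001, -1.0]]
force: [0.0, -0.2, 4.5]
grip_width: 0.0003
grip_force: 2.3
```

Emit:
step_arm --pt "0 0 0 -0.001 0" --pt "0 0 0 -0.001 0" --pt "0 0 0 0 0"

```text
time: 10.95
eef_pos: [0.5381, -0.0128, 0.0811]
orientation: [[-0.053, -0.999, 0.001], [-0.999, 0.053, 0.0], [-0.0, -0.001, -1.0]]
force: [-1.0, 0.2, 4.5]
grip_width: 0.0
grip_force: 2.3
```

Emit:
step_arm --pt "0 0 0 -0.001 0" --pt "0 0 0 0 0"

```text
time: 11.15
eef_pos: [0.5381, -0.0128, 0.0801]
orientation: [[-0.053, -0.999, 0.001], [-0.999, 0.053, 0.0], [-0.0, -0.001, -1.0]]
force: [-1.7, -0.3, 4.0]
grip_width: 0.0
grip_force: 2.5
```

Emit:
step_arm --pt "0 0 0 -0.001 0" --pt "0 0 0 0 0"

```text
time: 11.35
eef_pos: [0.5382, -0.0128, 0.08]
orientation: [[-0.052, -0.999, 0.002], [-0.999, 0.052, 0.0], [-0.0, -0.002, -1.0]]
force: [-4.4, 0.3, 14.5]
grip_width: 0.0
grip_force: 6.8
```

Contact with the stop at z = 0.080 (14.5 N), so the block is flush. Next is the probe.

Emit:
step_arm --pt "0 0 0 0.03 0" --pt "1 0 0 0.05 -0.1" --pt "1 -0.01 -0.035 0.03 -0.14" --pt "1 -0.01 -0.035 0 -0.14" --pt "1 -0.01 -0.04 0 -0.14" --pt "1 -0.01 -0.04 0 -0.14" --pt "1 -0.01 -0.04 0 -0.14" --pt "1 -0.01 -0.04 0 -0.14" --pt "1 -0.01 -0.04 0 -0.14" --pt "1 -0.007 -0.018 0 -0.14"

```text
time: 12.35
eef_pos: [0.4596, -0.3034, 0.1883]
orientation: [[-0.958, -0.286, -0.0], [-0.286, 0.958, -0.0], [0.0, 0.0, -1.0]]
force: [1.8, 0.2, -0.8]
grip_width: 0.0855
grip_force: 0.0
```

Emit:
step_arm --pt "1 0 0 0 0" --pt "1 0 0 0 0"

```text
time: 12.55
eef_pos: [0.4602, -0.3011, 0.1883]
orientation: [[-0.956, -0.294, -0.0], [-0.294, 0.956, 0.0], [0.0, 0.0, -1.0]]
force: [0.1, 0.7, 0.7]
grip_width: 0.0857
grip_force: 0.0
```

Run:
```python
from h import *
o=r.get_obs(); R=o["orientation"]; print(o["eef_pos"],o["force"],o["grip_width"],np.arctan2(R[1][1],R[0][1]))
p=cam("top"); C=cloud(p); c=C.reshape(-1,3); x,y,z=c.T
m=(abs(x-.537)<.02)&(abs(y+.013)<.035)&(p["depth"].ravel()>0); n=(abs(x-.537)<.065)&(abs(y+.013)<.08)&~((abs(x-.537)<.04)&(abs(y+.013)<.055))
zz=z[m]; print("block top z",np.percentile(zz,[50,75,90]),"rim",np.percentile(z[n],[50,75,90]))
for q in r.landmark_of(p,"spot")[:2]:
    print(q["conf"],atz(p,np.array(q["centre"])*[560,420],.08))
s=cam("side"); save(s,"hand.png",(320,440,110,220,5))
for q in r.landmark_of(s,"spot")[:2]:
    print(q["conf"],atz(s,np.array(q["centre"])*[560,420],.08))
X=cloud(s).reshape(-1,3);x,y,z=X.T; X=X[(abs(x-.47)<.06)&(abs(y+.29)<.06)&(z>.085)&(z<.14)]
print(len(X),fitbox(X,[-.012,-.012,0],[.012,.012,.08],[.475,-.297,.3],.3,.069))
```

```text
[ 0.46022757 -0.30114767  0.18825483] [0.05719339 0.67681278 0.67403475] 0.08566602930173269 1.8690347780733916
block top z [0.07819998 0.07980453 0.08138274] rim [0.58917477 0.60744027 0.61324688]
0.56 [[0.53529922 0.01833777 0.08      ]]
0.72 [[0.53863667 0.01256376 0.08      ]]
175 (array([ 0.47477613, -0.29563195,  0.30721315, -0.00311108]), np.float64(0.0007323113339803167))
```

View pics/hand.png

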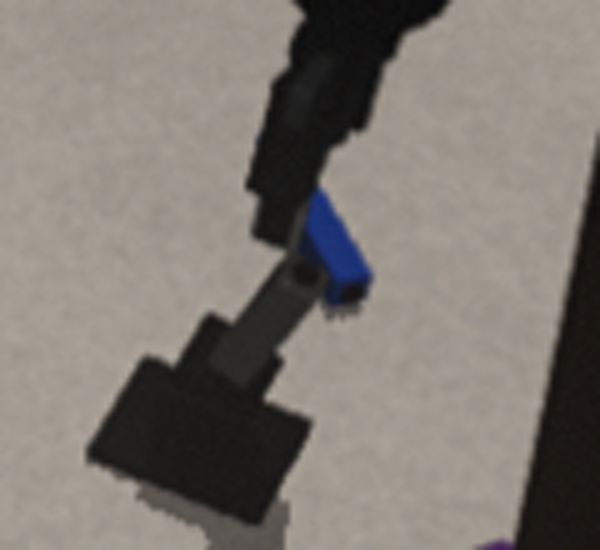

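Side crop: the gripper sits centred above the leaning grey handle (top at (305,270)), and the blue look-alike is well behind. Descending to grip.

Emit:
step_arm --pt "1 0.001 0.001 -0.04 0" --pt "1 0 0 -0.03 0" --pt "1 0 0 -0.023 0" --pt "1 0 0 0 0" --pt "0 0 0 0 0" --pt "0 0 0 0 0" --pt "0 0 0 0 0" --pt "0 0 0 0 0" --pt "0 0 0 0 0" --pt "0 0 0 0 0" --force 40

```text
time: 13.75
eef_pos: [0.4621, -0.3001, 0.0965]
orientation: [[-0.956, -0.294, 0.001], [-0.294, 0.956, -0.001], [-0.001, -0.001, -1.0]]
force: [-1.8, 2.6, 6.9]
grip_width: 0.0236
grip_force: 41.8
```

Emit:
step_arm --pt "0 0 0 0 0" --pt "0 0 0 0 0"

```text
time: 13.95
eef_pos: [0.4621, -0.3001, 0.0965]
orientation: [[-0.956, -0.294, 0.001], [-0.294, 0.956, -0.001], [-0.001, -0.001, -1.0]]
force: [-2.2, 1.6, 7.5]
grip_width: 0.0232
grip_force: 41.8
```

Emit:
step_arm --pt "0 -0.0021 -0.0007 0.0072 0" --pt "0 -0.0042 -0.0013 0.0143 0" --pt "0 -0.0042 -0.0013 0.0143 0" --pt "0 -0.0042 -0.0013 0.0143 0" --pt "0 -0.0042 -0.0013 0.0143 0" --pt "0 -0.0042 -0.0013 0.0143 0" --pt "0 0 0 0.02 0" --pt "0 0 0 0.02 0" --pt "0 0 0 0 0" --pt "0 0 0 0 0"

```text
time: 14.95
eef_pos: [0.4382, -0.307, 0.2144]
orientation: [[-0.956, -0.293, 0.001], [-0.293, 0.956, 0.0], [-0.001, -0.0, -1.0]]
force: [-0.0, -0.1, -1.2]
grip_width: 0.0235
grip_force: 41.0
```

Run:
```python
from h import *
o=r.get_obs(); print(o["eef_pos"],o["force"],o["grip_width"],o["moment"])
s=cam("side"); save(s,"drawn.png",(320,460,60,220,3.7)); np.savez("drawn.npz",**s)
```

```text
[ 0.43822963 -0.30700397  0.21443581] [-0.01976516 -0.05818398 -1.16340798] 0.023460320352019105 [0.03417539 0.03827666 0.00855535]
```

View pics/drawn.png

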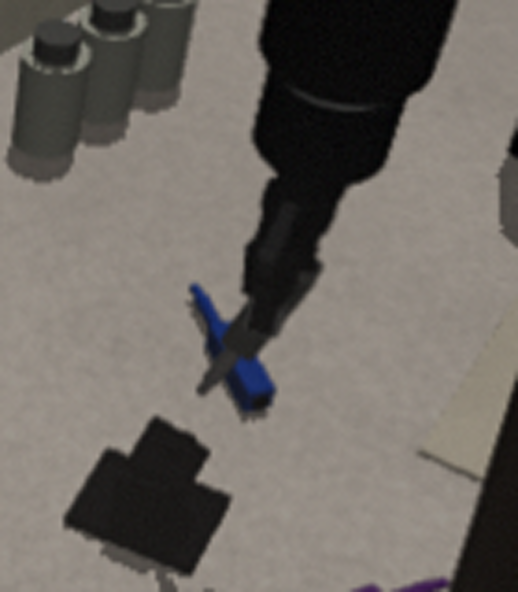

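Probe drawn clear, held leaning with its tip at crop (205,390). The tool can only yaw, so I'll turn the probe until its tip points at the heater's -y wall. Then I'll press the nose flat against that wall so it pivots upright in the pads.

Emit:
step_arm --pt "0 0.009 0.015 0 0.122" --pt "0 0.009 0.015 0 0.122" --pt "0 0.009 0.015 0 0.122" --pt "0 0.009 0.015 0 0.122" --pt "0 0.009 0.015 0 0.122" --pt "0 0.009 0.015 0 0.122" --pt "0 0.009 0.015 0 0.122" --pt "0 0.009 0.015 0 0.122" --pt "0 0.01 0.015 0 0.122" --pt "0 0.01 0.015 0 0.122"

```text
time: 16.0
eef_pos: [0.5301, -0.1564, 0.2129]
orientation: [[-0.048, -0.999, -0.002], [-0.999, 0.048, 0.0], [-0.0, 0.002, -1.0]]
force: [0.4, 0.1, -1.2]
grip_width: 0.0234
grip_force: 40.9
```

Emit:
step_arm --pt "0 0 0 0 0" --pt "0 0 0 -0.03 0" --pt "0 0 0 -0.03 0" --pt "0 0 0 -0.02 0" --pt "0 0 0 -0.02 0" --pt "0 0 0 0 0" --pt "0 0 0 0 0"

```text
time: 16.7
eef_pos: [0.53, -0.1575, 0.114]
orientation: [[-0.054, -0.999, -0.002], [-0.999, 0.054, -0.0], [0.0, 0.002, -1.0]]
force: [0.1, -0.8, -0.7]
grip_width: 0.0234
grip_force: 40.9
```

```bash
cat > probe.py <<'E'
from h import *
import sys
o=r.get_obs(); R=o["orientation"]; e=np.array(o["eef_pos"]); print(e.round(4),np.round(o["force"],1),o["grip_width"],"yaw",np.arctan2(-R[1][1],-R[0][1]).round(4))
# silhouette fit of probe axis below the pads, from both cameras' clouds
for n in("side","top"):
    p=cam(n); C=cloud(p).reshape(-1,3)[p["depth"].ravel()>0]
    d=C-e; zlo=float(sys.argv[1]) if len(sys.argv)>1 else -.09
    m=(abs(d[:,0])<.04)&(abs(d[:,1])<.045)&(d[:,2]>zlo)&(d[:,2]<-.003)
    X=d[m]; print(n,len(X))
    for a in np.arange(zlo,-.003,.012):
        q=(X[:,2]>=a)&(X[:,2]<a+.012)
        if q.sum()>2: print("  z",round(a+.006,3),q.sum(),(np.median(X[q],0)*1000).round(1),"y range",(np.ptp(X[q,1])*1000).round(1))
E
python3 probe.py
```

```text
[ 0.53   -0.1575  0.114 ] [ 0.1 -0.8 -0.7] 0.023402476538689772 yaw -0.0542
side 160
  z -0.072 9 [ -2.   29.5 -74.3] y range 5.6
  z -0.06 20 [ -2.   27.3 -60.7] y range 9.1
  z -0.048 19 [ -2.6  23.4 -48. ] y range 11.0
  z -0.036 18 [ -2.3  20.  -37.8] y range 11.4
  z -0.024 28 [ -9.6  21.5 -21. ] y range 22.1
  z -0.012 54 [ -5.4  18.8 -12.6] y range 22.2
  z -0.0 12 [-2.8 17.3 -4.5] y range 8.3
top 0
```

Emit:
step_arm --pt "0 0.0005 0.01 0 0" --pt "0 0.0005 0.008 0 0" --pt "0 0 0.004 0 0" --pt "0 0 0.003 0 0" --pt "0 0 0 0 0" --force 25

```text
time: 17.3
eef_pos: [0.5316, -0.132, 0.1145]
orientation: [[-0.052, -0.999, 0.0], [-0.999, 0.052, -0.001], [0.001, -0.0, -1.0]]
force: [1.1, -1.7, -1.3]
grip_width: 0.0235
grip_force: 41.0
```

Emit:
step_arm --pt "0 0 0.003 0 0" --pt "0 0 0.003 0 0" --pt "0 0 0 0 0"

```text
time: 17.6
eef_pos: [0.5317, -0.126, 0.1143]
orientation: [[-0.053, -0.999, 0.0], [-0.999, 0.053, -0.0], [0.0, -0.0, -1.0]]
force: [0.3, -4.3, -0.0]
grip_width: 0.0237
grip_force: 41.2
```

Emit:
step_arm --pt "0 0 0.003 0 0" --pt "0 0 0.003 0 0" --pt "0 0 0 0 0"

```text
time: 17.9
eef_pos: [0.5314, -0.12, 0.1142]
orientation: [[-0.053, -0.999, -0.0], [-0.999, 0.053, -0.0], [0.0, 0.0, -1.0]]
force: [0.1, -4.9, 0.8]
grip_width: 0.0235
grip_force: 41.2
```

Emit:
step_arm --pt "0 0 0.003 0 0" --pt "0 0 0.003 0 0" --pt "0 0 0 0 0"

```text
time: 18.2
eef_pos: [0.5314, -0.114, 0.1142]
orientation: [[-0.053, -0.999, -0.0], [-0.999, 0.053, -0.0], [0.0, 0.0, -1.0]]
force: [0.0, -3.0, 0.8]
grip_width: 0.024
grip_force: 41.4
```

Emit:
step_arm --pt "0 0 0.002 0 0" --pt "0 0 0 0 0"

```text
time: 18.4
eef_pos: [0.5314, -0.1121, 0.1141]
orientation: [[-0.053, -0.999, -0.0], [-0.999, 0.053, -0.0], [0.0, 0.0, -1.0]]
force: [0.1, -4.8, 1.0]
grip_width: 0.0232
grip_force: 41.4
```

```bash
python3 probe.py -.035
```

```text
[ 0.5314 -0.1121  0.1141] [ 0.1 -4.8  1. ] 0.02324217271242886 yaw -0.0528
side 250
  z -0.029 186 [ -2.7  27.6 -34.1] y range 51.9
  z -0.017 43 [ -8.5  11.2 -18.4] y range 23.2
  z -0.005 21 [-1.3 10.3 -8.5] y range 8.0
top 0
```

Emit:
step_arm --pt "0 0 0.0015 0 0" --pt "0 0 0 0 0"

```text
time: 18.7
eef_pos: [0.5314, -0.1106, 0.1141]
orientation: [[-0.053, -0.999, -0.0], [-0.999, 0.053, -0.0], [0.0, 0.0, -1.0]]
force: [0.2, -5.1, 0.5]
grip_width: 0.0233
grip_force: 41.5
```

Emit:
step_arm --pt "0 0 0.001 0 0" --pt "0 0 0 0 0"

```text
time: 18.9
eef_pos: [0.5315, -0.1096, 0.1142]
orientation: [[-0.053, -0.999, -0.0], [-0.999, 0.053, 0.0], [-0.0, 0.0, -1.0]]
force: [-0.5, -5.1, 1.4]
grip_width: 0.0233
grip_force: 41.5
```

Emit:
step_arm --pt "0 0 0.001 0 0" --pt "0 0 0 0 0"

```text
time: 19.1
eef_pos: [0.5315, -0.1085, 0.1142]
orientation: [[-0.053, -0.999, 0.0], [-0.999, 0.053, 0.0], [-0.0, -0.0, -1.0]]
force: [0.6, -3.9, 1.4]
grip_width: 0.0233
grip_force: 41.5
```

Emit:
step_arm --pt "0 0 0.001 0 0" --pt "0 0 0 0 0"

```text
time: 19.3
eef_pos: [0.5315, -0.1076, 0.1142]
orientation: [[-0.053, -0.999, 0.0], [-0.999, 0.053, -0.0], [0.0, -0.0, -1.0]]
force: [0.4, -4.1, 1.4]
grip_width: 0.0235
grip_force: 41.5
```

Backing off to measure the remaining lean.

Emit:
step_arm --pt "0 0 -0.02 0 0" --pt "0 0 -0.03 0 0" --pt "0 0 -0.02 0.03 0" --pt "0 0 0 0.03 0" --pt "0 0 0 0 0" --pt "0 0 0 0 0" --force 60

```text
time: 19.9
eef_pos: [0.5317, -0.1769, 0.1743]
orientation: [[-0.053, -0.999, 0.001], [-0.999, 0.053, 0.001], [-0.002, -0.001, -1.0]]
force: [-0.4, 0.8, -0.3]
grip_width: 0.0235
grip_force: 61.7
```

```bash
python3 probe.py -.1
cat > tilt.py <<'E'
from h import *
# probe model: boxes/cylinder union below pads; fit tilt about tool y/x, from side cloud
o=r.get_obs(); e=np.array(o["eef_pos"]); R0=np.array(o["orientation"])
ps=[cam("side") for _ in range(4)]; X=[]
for p in ps:
    C=cloud(p).reshape(-1,3)[p["depth"].ravel()>0]; d=C-e
    X.append(d[(abs(d[:,0])<.03)&(abs(d[:,1])<.035)&(d[:,2]>-.1)&(d[:,2]<-.006)])
X=np.vstack(X)
def cyl(Q,rad,lo,hi):
    a=np.c_[np.hypot(Q[:,0],Q[:,1])-rad,abs(Q[:,2]-(lo+hi)/2)-(hi-lo)/2]
    return np.linalg.norm(np.maximum(a,0),axis=1)+np.minimum(a.max(1),0)
yaw=np.arctan2(-R0[1,1],-R0[0,1])
def f(q): # origin at tip; q: tip xyz rel. TCP, tilts about world x,y
    Q=(X-q[:3])@(Ro.from_euler('xy',q[3:5])*Ro.from_euler('z',yaw)).as_matrix()
    return np.min([cyl(Q,.004,0,.02),cyl(Q,.006,.014,.056),sdf(Q,[-.012,-.012,.054],[.012,.012,.134])],0)
s=least_squares(f,[0,0,-.084,0,0],loss='soft_l1',f_scale=.0015)
J=np.linalg.inv(s.jac.T@s.jac)
print(e.round(4),np.round(o["force"],1),len(X),"tip rel TCP mm",(s.x[:3]*1000).round(1),"tilt x,y rad",s.x[3:].round(3),"rms",np.sqrt((s.fun**2).mean()).round(4))
E
python3 tilt.py
```

```text
[ 0.5317 -0.1769  0.1743] [-0.4  0.8 -0.3] 0.02348729476746504 yaw -0.0535
side 151
  z -0.082 9 [ -1.5   2.8 -80.8] y range 6.4
  z -0.07 11 [ -3.    4.5 -68.2] y range 8.2
  z -0.058 17 [ -3.7   3.6 -57.5] y range 10.1
  z -0.046 17 [ -2.9   3.5 -46. ] y range 9.8
  z -0.034 6 [ -1.7   5.4 -37.4] y range 6.4
  z -0.022 49 [ -9.3   8.9 -20.8] y range 24.1
  z -0.01 41 [ -3.6   8.9 -10.2] y range 18.1
top 0
[ 0.5309 -0.1768  0.1731] [-0.  -0.1 -1.4] 553 tip rel TCP mm [ -0.4   1.1 -83.6] tilt x,y rad [0.051 0.003] rms 0.0009
```

Emit:
step_arm --pt "0 0 0.02 -0.03 0" --pt "0 0 0.02 -0.029 0" --pt "0 0 0.02 0 0" --pt "0 0 0.007 0 0" --pt "0 0 0.003 0 0" --pt "0 0 0.001 0 0" --pt "0 0 0 0 0"

```text
time: 20.9
eef_pos: [0.5313, -0.1076, 0.1154]
orientation: [[-0.053, -0.999, -0.0], [-0.999, 0.053, -0.001], [0.001, 0.0, -1.0]]
force: [0.1, -3.8, -3.4]
grip_width: 0.0234
grip_force: 61.3
```

Emit:
step_arm --pt "0 0 0.001 0 0" --pt "0 0 0.001 0 0" --pt "0 0 0 0 0"

```text
time: 21.2
eef_pos: [0.5314, -0.1059, 0.1155]
orientation: [[-0.054, -0.999, -0.0], [-0.999, 0.054, -0.001], [0.001, 0.0, -1.0]]
force: [-0.8, -5.8, -3.3]
grip_width: 0.0235
grip_force: 61.4
```

Emit:
step_arm --pt "0 0 0.001 0 0" --pt "0 0 0.001 0 0" --pt "0 0 0 0 0"

```text
time: 21.5
eef_pos: [0.5314, -0.104, 0.1155]
orientation: [[-0.054, -0.999, 0.0], [-0.999, 0.054, -0.001], [0.001, -0.0, -1.0]]
force: [1.1, -6.8, -3.4]
grip_width: 0.0232
grip_force: 61.5
```

Emit:
step_arm --pt "0 0 0.001 0 0" --pt "0 0 0 0 0"

```text
time: 21.7
eef_pos: [0.5314, -0.1031, 0.1155]
orientation: [[-0.054, -0.999, 0.0], [-0.999, 0.054, -0.001], [0.001, -0.0, -1.0]]
force: [0.3, -7.5, -4.7]
grip_width: 0.023
grip_force: 61.5
```

Emit:
step_arm --pt "0 0 -0.02 0 0" --pt "0 0 -0.03 0 0" --pt "0 0 -0.02 0.03 0" --pt "0 0 0 0.03 0" --pt "0 0 0 0 0" --pt "0 0 0 0 0"

```text
time: 22.3
eef_pos: [0.532, -0.1719, 0.1762]
orientation: [[-0.054, -0.999, 0.003], [-0.999, 0.054, 0.001], [-0.001, -0.003, -1.0]]
force: [0.1, -0.9, -2.3]
grip_width: 0.0232
grip_force: 61.8
```

```bash
python3 tilt.py
```

```text
[ 0.532  -0.1719  0.1762] [ 0.1 -0.9 -2.3] 537 tip rel TCP mm [ -1.1  -3.8 -84.2] tilt x,y rad [0.005 0.003] rms 0.001
```

Now only 0.005 rad off upright. Moving above the ring.

Run:
```python
from h import *
for n in("top","side"):
    p=cam(n)
    for q in r.landmark_of(p,"spot")[:2]: print(n,q["conf"],atz(p,np.array(q["centre"])*[560,420],.08)[0].round(4))
    C=cloud(p).reshape(-1,3); x,y,z=C.T
    # block top by colour: project expected block corners/spot and save crop
    print(proj(p,[[.539,.015,.08]]))
s=p; save(s,"ring.png",(200,360,160,280,5))
```

```text
[[235.25446282 197.77164291]]
side 0.64 [0.5446 0.0139 0.08  ]
[[258.88742565 231.70870397]]
```

Emit:
step_arm --pt "0 0 0.02 0.01 0" --pt "0 0 0.04 0 0" --pt "0 0.002 0.04 0 0" --pt "0 0.002 0.04 0 0" --pt "0 0.002 0.03 0 0" --pt "0 0.002 0.02 0 0" --pt "0 0 0 0 0" --pt "0 0 0 0 0"

```text
time: 23.5
eef_pos: [0.5393, 0.0188, 0.1849]
orientation: [[-0.052, -0.999, -0.001], [-0.999, 0.052, -0.0], [0.0, 0.001, -1.0]]
force: [0.1, -0.2, -0.9]
grip_width: 0.0233
grip_force: 61.8
```

Emit:
step_arm --pt "0 0.001 0 -0.01 0" --pt "0 0 0 -0.005 0" --pt "0 0 0 -0.003 0" --pt "0 0 0 -0.002 0" --pt "0 0 0 -0.002 0" --pt "0 0 0 0 0"

```text
time: 24.1
eef_pos: [0.5405, 0.0182, 0.163]
orientation: [[-0.053, -0.999, -0.0], [-0.999, 0.053, -0.0], [0.0, 0.0, -1.0]]
force: [0.6, 0.5, -0.5]
grip_width: 0.0233
grip_force: 61.8
```

Run:
```python
from h import *
F=[];
for i in range(4):
    p=cam("side"); o=r.get_obs(); F.append(o["force"])
print(o["eef_pos"],np.mean(F,0),np.std(F,0))
save(p,"tip.png",(220,320,170,260,7))
```

```text
[0.54056316 0.01845724 0.16332913] [ 0.04137356 -0.30144636 -0.73704111] [0.11470331 0.35073127 0.65894987]
```

View pics/tip.png

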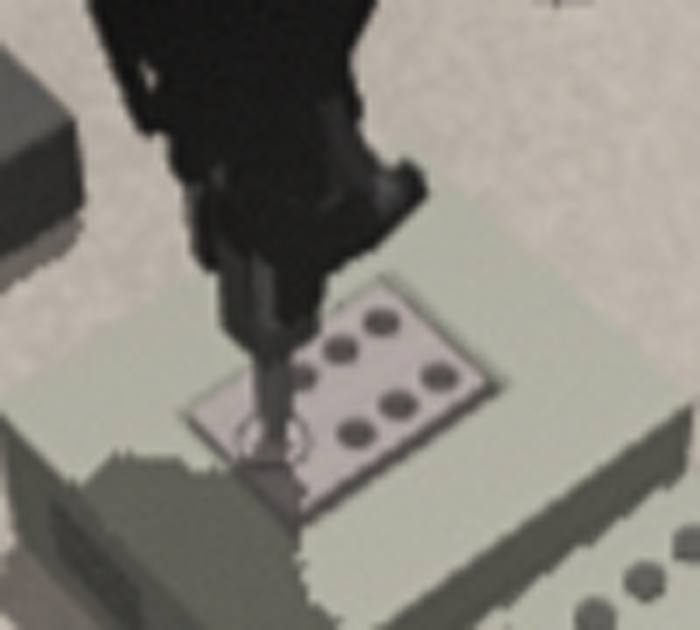

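Tip about over the ring (ring centre near crop (275,442), tip near (275,455)). I'll check with the six well centres read from this picture.

```bash
python3 - <<'E'
from h import *
p=cam("side")
uv=np.array([(382,322),(341,349),(302,377),(440,376),(398,405),(356,433)])/7+[220,170]-.43
X=atz(p,uv,.0795)[:,:2]; B=np.array([(15,-31),(15,-13),(15,5),(-15,-31),(-15,-13),(-15,5)])/1e3
M=cv2.estimateAffinePartial2D(B,X)[0]; print("scale",np.hypot(M[0,0],M[1,0]),"yaw",np.arctan2(M[1,0],M[0,0]),"centre",M[:,2],"spot",M@[0,.028,1])
rc=atz(p,np.array([[275,441]])/7+[220,170]-.43,.08); print("ring by eye",rc)
E
python3 tilt.py
```

```text
[0.5405 0.0185 0.1633] [ 0.  -0.6 -0.9] 2916 tip rel TCP mm [ -11.   -16.9 -145.5] tilt x,y rad [-0.282  0.115] rms 0.0124Traceback (most recent call last):
  File "<stdin>", line 5, in <module>
cv2.error: OpenCV(4.12.0) /io/opencv/modules/calib3d/src/ptsetreg.cpp:1108: error: (-215:Assertion failed) count >= 0 && to.checkVector(2) == count in function 'estimateAffinePartial2D'
```

```bash
sed -i 's/(d\[:,2\]>-.1)/(d[:,2]>-.075)/' tilt.py; python3 tilt.py
python3 - <<'E'
from h import *
p=cam("side")
uv=np.array([(382,322),(341,349),(302,377),(440,376),(398,405),(356,433)])/7+[220,170]-.43
X=np.ascontiguousarray(atz(p,uv,.0795)[:,:2]); B=np.array([(15,-31),(15,-13),(15,5),(-15,-31),(-15,-13),(-15,5)])/1e3
M=cv2.estimateAffinePartial2D(B.astype(np.float32),X.astype(np.float32))[0]; print("scale",np.hypot(M[0,0],M[1,0]),"yaw",np.arctan2(M[1,0],M[0,0]),"centre",M[:,2],"spot",M@[0,.028,1])
print("ring by eye",atz(p,np.array([[275,441]])/7+[220,170]-.43,.08))
E
```

```text
[0.5405 0.0184 0.1633] [ 0.3 -0.  -1.6] 499 tip rel TCP mm [ -0.1  -4.2 -82.5] tilt x,y rad [ 0.004 -0.001] rms 0.0007
scale 0.9910293007660127 yaw -0.05741685018344652 centre [ 0.53617764 -0.01119738] spot [0.53777001 0.01650571]
ring by eye [[0.53724889 0.01666787 0.08      ]]
```

Emit:
step_arm --pt "0 -0.002 0.002 0.002 0" --pt "0 0 0 -0.002 0" --pt "0 0 0 -0.001 0" --pt "0 0 0 0 0"

```text
time: 25.2
eef_pos: [0.5385, 0.0205, 0.1621]
orientation: [[-0.053, -0.999, 0.0], [-0.999, 0.053, 0.0], [-0.0, -0.0, -1.0]]
force: [-0.7, -0.4, 0.8]
grip_width: 0.0234
grip_force: 61.8
```

```bash
cat > f.py <<'E'
from h import *
F=[]
for i in range(6):
    p=cam("side"); o=r.get_obs(); F.append(o["force"])
print(o["time"],o["eef_pos"],np.mean(F,0).round(2),np.std(F,0).round(2),o["grip_width"])
E
python3 f.py
```

```text
25.5 [0.53853238 0.02042727 0.16219787] [ 0.34  0.61 -0.6 ] [0.32 0.34 0.58] 0.02331869169002936
```

Emit:
step_arm --pt "0 0 0 -0.001 0" --pt "0 0 0 -0.001 0" --pt "0 0 0 0 0"

```text
time: 25.8
eef_pos: [0.5386, 0.0204, 0.1601]
orientation: [[-0.053, -0.999, 0.0], [-0.999, 0.053, -0.0], [0.0, -0.0, -1.0]]
force: [0.0, 1.2, 0.7]
grip_width: 0.0235
grip_force: 61.8
```

```bash
python3 f.py
```

```text
26.1 [0.5385434  0.02040416 0.16025139] [0.24 0.59 0.84] [0.44 0.35 0.36] 0.02317821845999098
```

Emit:
step_arm --pt "0 0 0 -0.001 0" --pt "0 0 0 -0.001 0" --pt "0 0 0 0 0"

```text
time: 26.4
eef_pos: [0.5385, 0.0204, 0.1581]
orientation: [[-0.053, -0.999, 0.0], [-0.999, 0.053, -0.0], [0.0, -0.0, -1.0]]
force: [0.8, 0.1, 1.1]
grip_width: 0.0236
grip_force: 61.9
```

```bash
python3 f.py; python3 tilt.py
```

```text
26.7 [0.5385659  0.02043198 0.15825259] [-0.34  0.23  1.73] [0.42 0.47 0.54] 0.023239260127271653
[0.5386 0.0204 0.1583] [-0.5 -0.2  1.5] 481 tip rel TCP mm [ -0.5  -4.3 -84.6] tilt x,y rad [0.002 0.004] rms 0.0013
```

Emit:
step_arm --pt "0 0 0 -0.0005 0" --pt "0 0 0 0 0" --pt "0 0 0 0 0"

```text
time: 27.2
eef_pos: [0.5385, 0.0204, 0.1577]
orientation: [[-0.053, -0.999, 0.0], [-0.999, 0.053, 0.0], [-0.0, -0.0, -1.0]]
force: [-0.5, 0.2, 1.3]
grip_width: 0.0232
grip_force: 61.9
```

```bash
python3 f.py; python3 f.py; python3 f.py
```

```text
27.5 [0.53853737 0.02044463 0.15769945] [0.17 0.42 1.66] [0.31 0.42 0.45] 0.02329100269799274
27.8 [0.53854127 0.02040691 0.1577237 ] [0.27 0.02 1.64] [0.45 0.51 0.46] 0.022743742676383058
28.1 [0.53851225 0.02041437 0.15769282] [0.31 0.55 2.09] [0.45 0.41 0.49] 0.022959965787832715
```

Run:
```python
from h import *
p=cam("side"); save(p,"fin.png",(215,315,150,250,6))
```

```text
(no output)
```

View pics/fin.png

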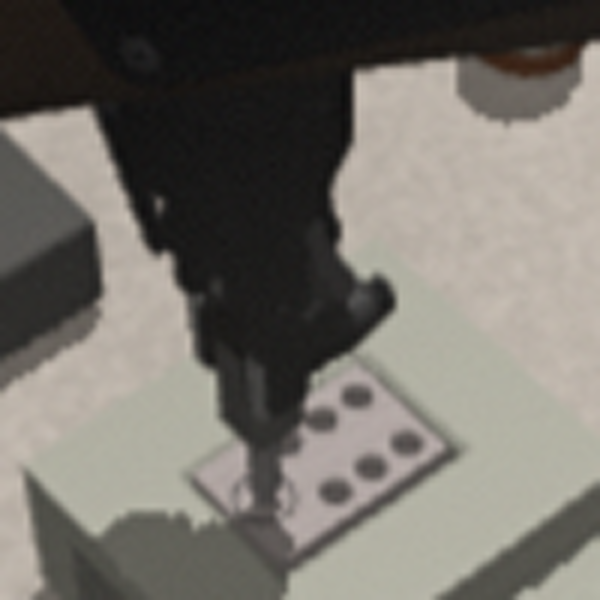

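Final view: the probe stands upright with its tip inside the ring (ring centre about (265,497)). The block is flush in the bay and the push is about 2.8 N. Handing in.

```bash
python3 -c "
from cell import r
print(r.job_done())"
```

```text
the job is handed in; nothing more can be done
None
```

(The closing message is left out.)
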